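# Rock the ball sorter's gate over and feed the waiting balls to the empty tray

## Task

The left tray of the ball sorter (left and right as the robot sees it) is full. With a fingertip, press down the raised right end of the tipping gate until it rocks over its pivot and rests tipped to the right, and only then push the two steel balls waiting on the feed shelf over its crest so that both run across the gate and down the right chute into the empty tray. Only push the balls, never pick them up, and leave the loose things lying around on the bench where they are.

Things in the scene. Friction and masses are not known exactly. Their poses are not given: they have to be found in the camera images.
- sorter: Ball sorter fixed to the bench, green base 510 mm wide. Origin: on the bench under the middle of the gate's pivot. x points from the feed shelf to the gate, away from the robot (yaw within 0.3 rad); y left (full tray), -y right (empty tray). A chute runs out along y at each side, |y| 92 to 160 mm, 53 mm wide, walls at most 78 mm above the bench.
- gate (a joint): Tipping gate, rad: -0.26 = left end down on its stop (start, to within 0.04), 0 level, +0.26 = right end down on its stop. Steel trough 200 mm long along sorter y, 46 wide; axis along sorter x, 86 mm above the bench. A round dark weight on its far side (top 53 mm above the axis, y = 0) makes it top-heavy: about 1 N on a pad moves it; past level it falls over by itself and stays.
- pad_right (a point): Middle of the top of the gate's right finger pad, a flat plate 36 x 36 mm, 4 thick, sticking out of the trough's far wall, 44 mm beyond (sorter x) and 78 mm right (-y) of the pivot, 10 mm above the axis when level. It tips with the gate: about 115 mm above the bench when raised, 76 when down. Below it is only the base, 6 mm high.
- pad_left (a point): The same on the left end of the gate (78 mm to sorter +y), down at the start.
- feed_crest (a point): Crest of the feed shelf, mid-shelf, at floor height (110 mm above the bench), 56 mm before the pivot (sorter -x). The shelf falls gently from here to the back (4 degrees), so the balls stay; in front of it a ramp 30 mm long with walls 10 mm high drops 5 mm to the gate. The balls' centres start 21 and 49 mm behind the crest. Axes as the sorter's.
- feed_back (a point): Middle of the open back end of the feed shelf, at floor height (106 mm above the bench). From here the shelf, a straight channel, runs 62 mm along sorter x up to the crest; 30 mm wide inside, 36 over its walls; walls 5 mm high, so a fingertip can pass over them behind the balls. A 2.5 mm ridge across the floor, 5 mm in, stops the rear ball. Behind this end the space is free.
- ball_front_center (a point): Centre of the front steel ball, 28 mm diameter, about 90 g, polished and slippery with oil, waiting on the feed shelf against the rear one, its centre 123 mm above the bench. A light push towards the gate (under 1 N) moves it.
- ball_rear_center (a point): Centre of the rear steel ball, the same, resting against the ridge at the back of the shelf, centre 121 mm above the bench; pushing it towards the gate pushes the front ball ahead over the crest first. Either ball rolls on by itself once its centre is past the crest.
- tray_right (a point): Middle of the floor (12 mm above the bench) of the empty tray at the foot of the right chute: inside 86 x 86 mm, side walls 46 mm and outer wall 80 mm above the bench. Axes as the sorter's.
- tray_left (a point): The same point of the left tray, which is full of balls that are fixed in it.
- pulley: Bystander: loose dark steel belt pulley lying flat, 60 mm diameter, 26 mm high; origin under its middle.
- bearing: Bystander: loose steel bearing ring lying flat, 48 mm diameter, 14 mm high; origin under its middle.
- oil: Bystander: loose white plastic oil bottle, 48 mm diameter, 120 mm tall, standing beyond the sorter; origin under its middle.
- bush: Bystander: loose brass bush standing on end beyond the sorter, 32 mm diameter, 34 mm tall; origin under its middle.
- screwdriver: Bystander: loose screwdriver lying on the bench to the left, along its own x.
- wrench: Bystander: loose wrench lying on the bench to the right, along its own x.
- alternator: Bystander: loose alternator, about 130 mm tall, 3.5 kg, standing on the bench far left; origin under its middle.

How it is judged:
By the outcome, as a careful person would: the job done as asked, in the order asked, and still so for the second after the job is handed in, with the robot touching nothing.
It also fails if it takes over 38 s, if anything falls off the work surface, if the arm or the gripper's body presses on something with over 40 N, if the wrist force passes 120 N, or if a joint passes its speed limit or range.

## Robot

A 6-joint arm with a two-finger parallel gripper is mounted at the origin on the work surface. World frame = base frame: x ahead of the robot, y to its left, z up, the work surface at z = 0. Lengths are in m, angles in rad, forces in N, time in s.
With the tool pointing down it reaches from about 0.4 to 0.825 m from the base axis. Payload 7 kg.
Tool frame: the origin (TCP) lies between the finger pads; the fingertips stand 11 mm ahead of it and the grasp point (between the pads) lies 8 mm behind it; y points along the fingers, x is the direction in which the jaws open and shut, and the axes are right-handed (so a half turn about y gives the same grasp; the last joint's range is limited). The gripper opens to 85 mm and grips with 20 to 120 N. Pads are 22 mm wide; open, the fingers measure 114 mm over their backs; the gripper's body (76 mm by 85 mm) begins 54 mm behind the grasp point. The pads swing forward as they close: fully open they stand 13 mm farther back than shut.
Start: joints at [-0.864, 0.359, 0.012, 0, -1.224, -0.288], TCP at [0.274, -0.617, 0.242] pointing down, gripper open.
Joint ranges: [-3.07, 3.07], [-1.43, 2.12], [-1.02, 1.25], [-3.03, 1.67], [-3.05, -0], [-3.03, 3.03]. Speed limits (rad/s): [2.39, 2.39, 3.01, 3.14, 3.14, 3.14].

## Interface

Orientations are given as a unit quaternion [w, x, y, z].
In Python, from workcell import get_obs, read_camera, camera_params, finish_job gives the robot as it stands.
- The arm moves only by the shell command python3 -m creep 'ROWS' [FORCE]. ROWS is JSON, a list of rows, each a list of 3 entries, a list of its own where there are three numbers: the shift along the tool's x, y, z as a fraction of full scale, then the turn about the tool's y as a fraction of full scale, then the closure, from 0 (fully open) to 1 (shut). A call has 1 to 5 rows; each row is the pose to reach, as a shift and turn from the pose commanded when the call began, along the tool's axes at that moment, turning the shorter way round; what a row does not reach only later rows make up. Full scale, the value 1, is 0.15 m for a shift and 180 degrees for a turn. A row lasts 1/10 s, in which the tool goes at most 50 mm and 8.59 degrees, less where a joint would pass 70% of its speed; a pose out of reach is approached as far as the arm can. A call with a number of a shift or a turn outside -1 to 1 is refused whole. A call with a gripper value outside its range is refused whole. The fingers move at their own pace and stop on an object; FORCE is the grip in N (left out, the last holds). Time passes only in rows, so rows that repeat a pose let the fingers close. It gives the time, the measured TCP pose, the force and the opening at its end, in the units of the state.
- get_obs(): the state, without advancing time (a new reading comes with each control period).
- read_camera(name): name is "scene" or "top" or "wrist"; returns (picture, depth): 400x640x3 uint8, red, green, blue; 400x640 float32, m along the optical axis (not along the pixel's ray), 0 where there is no reading.
- camera_params(name): a dict with "intrinsics" (3x3 intrinsics, pixels), "cam_to_world" (4x4, takes a point from camera to world coordinates); the wrist camera has in their place "mount" (4x4, takes a point from camera to tool coordinates, whose origin is the TCP and whose axes are the tool frame's). Camera axes: x right, y up, looking along -z (the intrinsics and any distortion apply to the point x, -y, -z); pixel columns grow to the right and rows downward; lengths in m; the calibration is good to about 2 mm. A picture is of the moment at which its call begins: read the wrist's pose just before it. camera_params takes no time and is no camera call.
- finish_job(): hands the job in, once; it reports no verdict.
The state is a dict: "time": time; "q": joint angles; "joint_velocities": joint speeds; "tau": joint torques, N m; "position": TCP position; "ee_rot": TCP orientation; "force": force on the tool from outside, world axes, zero at the start; "wrist_torque": the same for the moment, N m; "gripper_width": finger opening in m.
Only numpy, scipy, OpenCV 4.12 (cv2) and the standard library are available. Lean on these libraries where they do the work, as an engineer would, in place of code of your own. Each camera call takes 0.05 s, during which the arm holds its last target. There are 200 camera calls.

## Working session

There is one attempt and no reset: what is moved stays moved. The work goes in short steps, Python scripts to look and compute and a shell command to move; the robot and the scene stay as the last step left them, time stands still between calls to the robot, and variables do not carry over. Pictures are saved under pics/ and viewed, about 8 in all and at most 12, crops included, and the job is handed in when it is done.

```bash
ls; mkdir -p pics
cat > h.py <<'E'
import numpy as np,cv2
from workcell import *
def ray(name,u,v):
    p=camera_params(name);K=np.array(p["intrinsics"]);T=np.array(p["cam_to_world"])
    d=np.linalg.inv(K)@np.array([u,v,1.]);d=np.array([d[0],-d[1],-d[2]])
    return T[:3,3],T[:3,:3]@d
def onplane(name,u,v,z):
    o,d=ray(name,u,v);return o+d*(z-o[2])/d[2]
def cloud(name,dep):
    o,_=ray(name,0,0);p=camera_params(name);K=np.array(p["intrinsics"]);T=np.array(p["cam_to_world"])
    v,u=np.mgrid[:400,:640]
    d=np.stack([(u-K[0,2])/K[0,0]*dep,-(v-K[1,2])/K[1,1]*dep,-dep],-1)
    return d@T[:3,:3].T+T[:3,3]
E
python3 - <<'E'
from h import *
print(get_obs())
for n in("top","scene"):
    p=camera_params(n);print(p)
    im,d=read_camera(n);np.savez(f"{n}0.npz",im=im,d=d)
    cv2.imwrite(f"pics/{n}0.png",im[:,:,::-1])
print(camera_params("wrist"))
E
```

```text
pics
{'time': 0.0, 'q': array([-8.63891163e-01,  3.59395146e-01,  1.10672874e-02, -3.72492653e-04,
       -1.22409552e+00, -2.88075764e-01]), 'joint_velocities': array([ 0.00018513,  0.00185244, -0.00087954, -0.00018851, -0.00098471,
       -0.00131795]), 'tau': array([-7.91896564e-04, -5.83321202e+01,  2.93402231e+01,  6.93633467e+00,
       -6.04780114e-03, -1.90093863e-05]), 'position': array([ 0.27429843, -0.61624782,  0.24135796]), 'ee_rot': array([-0.38568656,  0.38465373,  0.59327752, -0.59271339]), 'force': array([-0.26518535, -0.20873097, -0.31846181]), 'wrist_torque': array([-0.03648313, -0.01358012,  0.00912934]), 'gripper_width': 0.08529413385856349}
{'intrinsics': array([[493.68241445,   0.        , 314.93313674],
       [  0.        , 493.68241445, 196.6420279 ],
       [  0.        ,   0.        ,   1.        ]]), 'cam_to_world': array([[ 5.15456942e-03,  9.82832512e-01, -1.84427989e-01,
         3.07507153e-01],
       [-9.99590521e-01, -1.26986350e-04, -2.86142308e-02,
         6.11570669e-02],
       [-2.81464162e-02,  1.84499964e-01,  9.82429408e-01,
         1.233
[... 447 characters left out ...]
3e-01],
       [ 2.49150021e-05,  6.31083672e-01,  7.75714766e-01,
         9.07645550e-01],
       [ 0.00000000e+00,  0.00000000e+00,  0.00000000e+00,
         1.00000000e+00]])}
{'intrinsics': array([[331.47260429,   0.        , 316.26883997],
       [  0.        , 331.47260429, 191.97809233],
       [  0.        ,   0.        ,   1.        ]]), 'mount': array([[ 9.99999504e-01,  1.69612872e-05, -9.96196966e-04,
        -8.95202250e-04],
       [-9.62933503e-04,  2.73197057e-01, -9.61957609e-01,
        -1.31431097e-01],
       [ 2.55842040e-04,  9.61958091e-01,  2.73196937e-01,
         6.90227004e-02],
       [ 0.00000000e+00,  0.00000000e+00,  0.00000000e+00,
         1.00000000e+00]])}
```

View pics/top0.png

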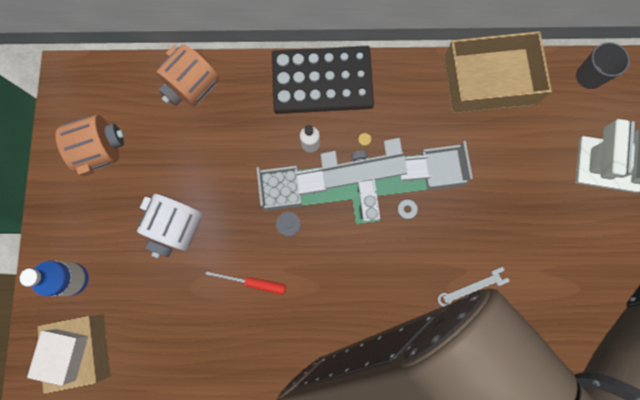

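View pics/scene0.png

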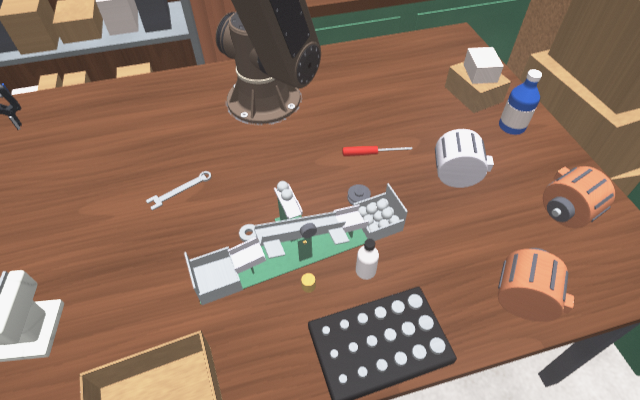

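Run:
```python
from h import *
f=np.load("top0.npz");im,d=f["im"],f["d"]
g=im[120:230,250:480];cv2.imwrite("pics/top0c.png",cv2.resize(g,None,fx=3.4,fy=3.4,interpolation=cv2.INTER_CUBIC)[:,:,::-1])
P=cloud("top",d)
f=np.load("scene0.npz");Ps=cloud("scene",f["d"])
for nm,u,v in [("padL",329,160),("padR",393,146),("b1",370,200),("b2",372,213),("trayR",447,167),("bench",230,240)]:print(nm,P[v,u].round(4))
from scipy.spatial.transform import Rotation as R
q=get_obs()["ee_rot"];print(R.from_quat(q[[1,2,3,0]]).as_matrix().round(3))
# base green
m=cv2.inRange(cv2.cvtColor(im,cv2.COLOR_RGB2HSV),(60,60,40),(90,255,200));m[:130]=0;m[230:]=0;m[:,:250]=0;m[:,480:]=0
print(m.sum()/255, cv2.boundingRect(m))
gr=cv2.resize(im[185:230,345:395],None,fx=8,fy=8,interpolation=cv2.INTER_CUBIC);gr=cv2.cvtColor(gr,cv2.COLOR_RGB2GRAY)
c=cv2.HoughCircles(gr,cv2.HOUGH_GRADIENT,1,60,param1=80,param2=15,minRadius=35,maxRadius=65)
if c is not None:
  for x,y,r in c[0][:5]:
    u,v=345+(x+.5)/8-.5,185+(y+.5)/8-.5;print(u,v,r/8,onplane("top",u,v,.122).round(4))
```

```text
padL [0.6161 0.0613 0.0714]
padR [ 0.6383 -0.0885  0.1142]
b1 [ 0.5058 -0.031   0.1362]
b2 [ 0.4761 -0.035   0.1364]
trayR [ 0.6133 -0.2371  0.0105]
bench [0.428  0.3099 0.0012]
[[-0.407 -0.001 -0.914]
 [ 0.914  0.001 -0.407]
 [ 0.002 -1.     0.   ]]
1539.0 (301, 176, 126, 48)
```

View pics/top0c.png

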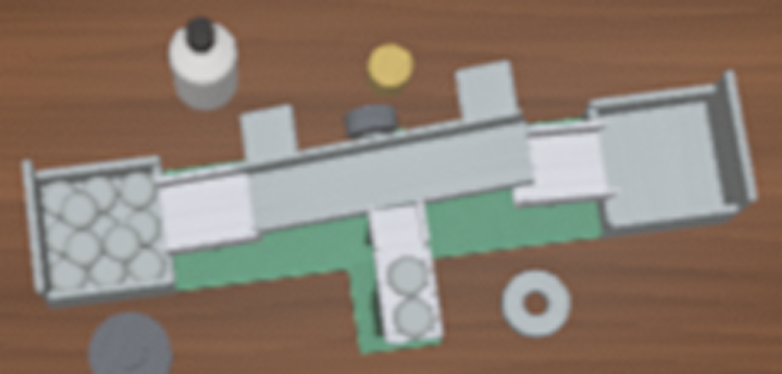

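Run:
```python
from h import *
from scipy.optimize import least_squares
f=np.load("top0.npz");P=cloud("top",f["d"])
def near(c,r,zl,zh):
    m=(np.hypot(P[...,0]-c[0],P[...,1]-c[1])<r)&(P[...,2]>zl)&(P[...,2]<zh);return P[m]
B=[]
for c in((.5058,-.031),(.4761,-.035)):
    Q=near(c,.011,.125,.14)
    s=least_squares(lambda p:np.linalg.norm(Q-p,axis=1)-.014,[*c,.122]).x;B.append(s);print("ball",s.round(4),len(Q))
def pad(c,zl,zh):
    m=(np.hypot(P[...,0]-c[0],P[...,1]-c[1])<.03)&(P[...,2]>zl)&(P[...,2]<zh)
    m=m.astype(np.uint8); n,l=cv2.connectedComponents(m)
    v,u=np.argwhere(np.ones((400,640)))[0]
    Q=P[m>0];return Q
for nm,c,zl,zh in(("L",(.6161,.0613),.055,.085),("R",(.6383,-.0885),.1,.13)):
    Q=pad(c,zl,zh); r=cv2.minAreaRect((Q[:,:2]*1000).astype(np.float32));print(nm,len(Q),r,Q.mean(0).round(4), np.percentile(Q[:,2],[5,50,95]).round(4))
# empty tray floor
Q=near((.6133,-.2371),.09,.004,.02);Q=Q[Q[:,1]<-.18];print(len(Q),cv2.minAreaRect((Q[:,:2]*1000).astype(np.float32)))
# white shelf outline pts
d=B[0]-B[1];print(np.arctan2(d[1],d[0]),np.linalg.norm(d))
for psi in(.12,.135,.15):
    ex=np.array([np.cos(psi),np.sin(psi)]);ey=np.array([-ex[1],ex[0]])
    O=B[0][:2]+ex*.077; print(psi,"O",O,"padR",O+ex*.044-ey*.078*.966,"padL",O+ex*.044+ey*.078*.966,"trayR?")
```

```text
ball [ 0.5067 -0.03    0.123 ] 71
ball [ 0.4792 -0.0333  0.1216] 74
L 264 ((611.3701171875, 61.897361755371094), (50.485469818115234, 37.04426574707031), 11.769289016723633) [0.6121 0.0623 0.0755] [0.0674 0.076  0.0823]
R 269 ((632.3493041992188, -86.5947036743164), (46.3943977355957, 35.523685455322266), 6.243892192840576) [ 0.6336 -0.087   0.1162] [0.1098 0.1161 0.1231]
1198 ((612.6145629882812, -252.5536346435547), (143.3126983642578, 177.30990600585938), 88.89435577392578)
0.12173967827188255 0.02767661021624037
0.12 O [ 0.58311252 -0.02074742] padR [ 0.63581618 -0.09028623] padL [0.61777603 0.05932606] trayR?
0.135 O [ 0.58296566 -0.01960181] padR [ 0.63670643 -0.08834227] padL [0.61642421 0.0609826 ] trayR?
0.15 O [ 0.58280163 -0.01845852] padR [ 0.63756742 -0.08638517] padL [0.61504769 0.06261868] trayR?
```

```bash
cat > go.py <<'E'
import sys
from h import *
from scipy.spatial.transform import Rotation as R
psi=.14;ex=np.array([np.cos(psi),np.sin(psi),0]);ey=np.array([-ex[1],ex[0],0]);O=np.array([.5829,-.0192,0])
def tgt(sx,sy,tip): return O+ex*sx+ey*sy+np.array([0,0,tip+.011])
if __name__=="__main__":
    o=get_obs();M=R.from_quat(o["ee_rot"][[1,2,3,0]]).as_matrix()
    t=tgt(*map(float,sys.argv[1:4]));e=t-o["position"]
    zz=-M[:,2];print("t",o["time"],"pos",o["position"].round(4),"tgt",t.round(4),"frac",(M.T@e/.15).round(3),"turn",((np.arctan2(zz[1],zz[0])-psi)/np.pi).round(4),"down",M[:,1].round(3),"w",o["gripper_width"].round(4),"F",o["force"].round(2))
    print("sorter tip now",((o["position"]-O)@ex).round(4),((o["position"]-O)@ey).round(4),(o["position"][2]-.011).round(4))
E
python3 -m creep '[[[0.18,0,-0.18],0.02,1],[[0.36,0,-0.36],0.04,1],[[0.54,0,-0.54],0.06,1],[[0.72,0,-0.72],0.08,1],[[0.9,0,-0.9],0.089,1]]' 20
python3 go.py 0.047 -0.076 0.18
```

```text
time: 0.6
position: [0.343, -0.4369, 0.2419]
ee_rot: [-0.465, 0.464, 0.533, -0.533]
force: [0.9, -0.7, 0.5]
gripper_width: 0.0123Traceback (most recent call last):
  File "go.py", line 9, in <module>
    zz=-M[:,2];print("t",o["time"],"pos",o["position"].round(4),"tgt",t.round(4),"frac",(M.T@e/.15).round(3),"turn",((np.arctan2(zz[1],zz[0])-psi)/np.pi).round(4),"down",M[:,1].round(3),"w",o["gripper_width"].round(4),"F",o["force"].round(2))
                                                                                                                                                                                              ^^^^^^^^^^^^^^^^^^^^^^^^
AttributeError: 'float' object has no attribute 'round'
```

```bash
sed -i 's/o\["gripper_width"\].round(4)/round(o["gripper_width"],4)/' go.py
python3 go.py 0.047 -0.076 0.18
```

```text
t 0.6 pos [ 0.343  -0.4369  0.2419] tgt [ 0.64   -0.0879  0.191 ] frac [ 2.035  0.34  -2.279] turn -0.0011 down [-0.     0.001 -1.   ] w 0.0123 F [ 0.87 -0.7   0.54]
sorter tip now -0.2959 -0.3801 0.2309
```

```bash
python3 -m creep '[[[0.2,0,-0.2],0,1],[[0.4,0,-0.4],0,1],[[0.6,0,-0.6],0,1],[[0.8,0,-0.8],0,1],[[1,0,-1],0,1]]'
python3 -m creep '[[[0.2,0,-0.2],0,1],[[0.4,0,-0.4],0,1],[[0.6,0,-0.6],0,1],[[0.8,0,-0.8],0,1],[[0.9,0,-1],0,1]]'
python3 go.py 0.047 -0.076 0.15
```

```text
time: 1.1
position: [0.4712, -0.2674, 0.2422]
ee_rot: [-0.464, 0.464, 0.534, -0.534]
force: [1.3, 0.3, 0.3]
gripper_width: -0.0001
time: 1.6
position: [0.6011, -0.112, 0.2422]
ee_rot: [-0.464, 0.463, 0.534, -0.534]
force: [0.5, -0.7, 1.1]
gripper_width: -0.0
t 1.6 pos [ 0.6011 -0.112   0.2422] tgt [ 0.64   -0.0879  0.161 ] frac [ 0.123  0.542 -0.28 ] turn 0.0002 down [-0.  0. -1.] w -0.0 F [ 0.54 -0.65  1.11]
sorter tip now 0.005 -0.0945 0.2312
```

```bash
python3 -m creep '[[[0.06,0,-0.14],0,1],[[0.12,0.1,-0.28],0,1],[[0.12,0.35,-0.28],0,1],[[0.12,0.5,-0.28],0,1],[[0.12,0.5,-0.28],0,1]]'
python3 go.py 0.047 -0.076 0.115
python3 - <<'E'
from h import *
im,d=read_camera("scene");cv2.imwrite("pics/s1.png",cv2.resize(im[150:320,180:430],None,fx=3,fy=3,interpolation=cv2.INTER_CUBIC)[:,:,::-1])
E
```

```text
time: 2.1
position: [0.6371, -0.0907, 0.163]
ee_rot: [0.466, -0.462, -0.532, 0.535]
force: [0.2, 0.9, 1.0]
gripper_width: -0.0
t 2.1 pos [ 0.6371 -0.0907  0.163 ] tgt [ 0.64   -0.0879  0.126 ] frac [ 0.016  0.246 -0.024] turn -0.0004 down [-0.008 -0.    -1.   ] w -0.0 F [0.15 0.89 0.96]
sorter tip now 0.0437 -0.0784 0.152
```

View pics/s1.png

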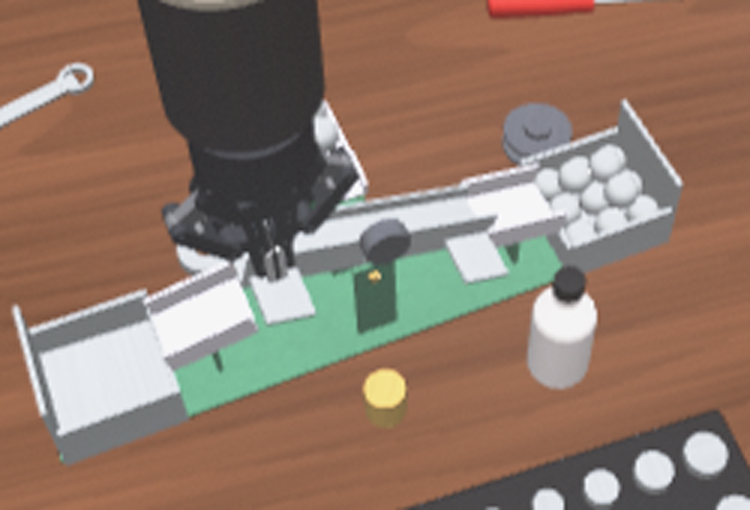

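```bash
python3 -m creep '[[[-0.03,0.08,0],0,1],[[-0.05,0.16,0],0,1],[[-0.05,0.22,0],0,1],[[-0.05,0.22,0],0,1],[[-0.05,0.22,0],0,1]]'
python3 go.py 0.047 -0.083 0.084
```

```text
time: 2.65
position: [0.6406, -0.0985, 0.1343]
ee_rot: [0.464, -0.464, -0.533, 0.534]
force: [0.6, 0.1, 0.9]
gripper_width: -0.0
t 2.65 pos [ 0.6406 -0.0985  0.1343] tgt [ 0.641  -0.0948  0.095 ] frac [ 0.024  0.262 -0.006] turn -0.0003 down [-0. -0. -1.] w -0.0 F [0.59 0.1  0.87]
sorter tip now 0.0461 -0.0865 0.1233
```

```bash
python3 -m creep '[[[0.03,0.05,0],0,1],[[0.03,0.1,0],0,1],[[0.03,0.15,0],0,1],[[0.03,0.2,0],0,1],[[0.03,0.25,0],0,1]]'
python3 -m creep '[[[0,0.02,0],0,1],[[0,0.03,0],0,1],[[0,0.03,0],0,1]]'
python3 go.py 0.047 -0.083 0.15
python3 - <<'E'
from h import *
im,d=read_camera("scene");cv2.imwrite("pics/s2.png",cv2.resize(im[150:320,180:430],None,fx=3,fy=3,interpolation=cv2.INTER_CUBIC)[:,:,::-1])
E
```

```text
time: 3.15
position: [0.6398, -0.0938, 0.0959]
ee_rot: [0.464, -0.464, -0.533, 0.534]
force: [-0.4, 0.3, -0.1]
gripper_width: -0.0001
time: 3.45
position: [0.6399, -0.0939, 0.0921]
ee_rot: [0.464, -0.464, -0.533, 0.534]
force: [0.1, 0.5, 0.3]
gripper_width: 0.0001
t 3.45 pos [ 0.6399 -0.0939  0.0921] tgt [ 0.641  -0.0948  0.161 ] frac [-0.007 -0.459 -0.006] turn -0.0003 down [-0. -0. -1.] w 0.0001 F [0.12 0.47 0.25]
sorter tip now 0.0461 -0.082 0.0811
```

View pics/s2.png

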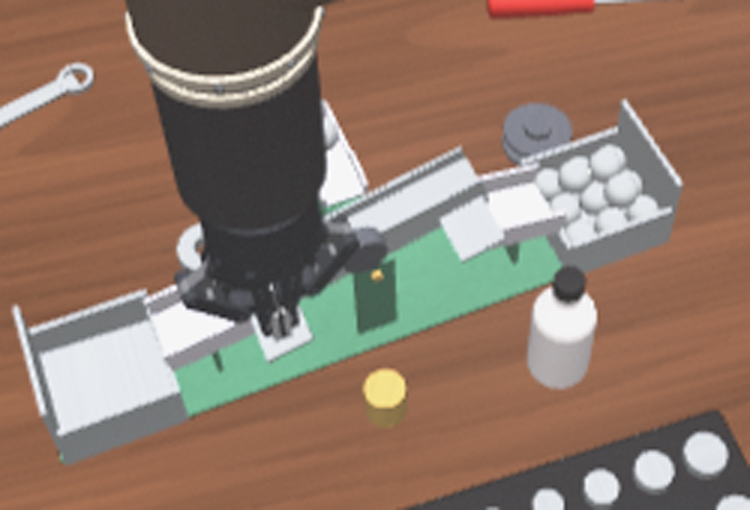

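```bash
python3 -m creep '[[[0,-0.15,0],0,1],[[0,-0.4,0],0,1],[[0,-0.65,0],0,1],[[0,-0.8,0],0,1],[[0,-0.8,0.2],0,1]]'
python3 -m creep '[[[0.12,0,0.2],0,1],[[0.24,0,0.4],0,1],[[0.36,0,0.6],0,1],[[0.48,0,0.8],0,1],[[0.55,0,1],0,1]]'
python3 go.py -0.150 0 0.15
```

```text
time: 4.0
position: [0.6142, -0.0978, 0.2165]
ee_rot: [-0.462, 0.466, 0.536, -0.532]
force: [-1.1, 0.3, -0.7]
gripper_width: -0.0001
time: 4.5
position: [0.4491, -0.0366, 0.2127]
ee_rot: [-0.464, 0.464, 0.534, -0.533]
force: [0.1, -0.4, 0.6]
gripper_width: 0.0001
t 4.5 pos [ 0.4491 -0.0366  0.2127] tgt [ 0.4344 -0.0401  0.161 ] frac [-0.01   0.345  0.101] turn -0.0001 down [ 0.001  0.    -1.   ] w 0.0001 F [ 0.11 -0.37  0.62]
sorter tip now -0.1349 0.0014 0.2017
```

Check the gate, the balls and the pad height before pushing.

```bash
python3 -m creep '[[[0,0.05,0.04],0,1],[[-0.01,0.1,0.08],0,1],[[-0.01,0.2,0.11],0,1],[[-0.01,0.34,0.11],0,1],[[-0.01,0.34,0.11],0,1]]'
python3 go.py -0.150 0 0.1195
python3 - <<'E'
from h import *
im,d=read_camera("scene");cv2.imwrite("pics/s3.png",cv2.resize(im[150:320,180:430],None,fx=3,fy=3,interpolation=cv2.INTER_CUBIC)[:,:,::-1])
im,d=read_camera("top");P=cloud("top",d);cv2.imwrite("pics/t3.png",im[:,:,::-1])
for u,v in((329,158),(394,149)):print(P[v,u].round(4))
E
```

```text
time: 5.0
position: [0.4329, -0.0416, 0.159]
ee_rot: [0.465, -0.463, -0.532, 0.535]
force: [-0.1, 0.4, 0.1]
gripper_width: 0.0
t 5.0 pos [ 0.4329 -0.0416  0.159 ] tgt [ 0.4344 -0.0401  0.1305] frac [ 0.008  0.19  -0.012] turn -0.0006 down [-0.004 -0.001 -1.   ] w 0.0 F [-0.09  0.4   0.06]
sorter tip now -0.1516 -0.0012 0.148
[0.6087 0.0613 0.1175]
[0.3075 0.0612 1.2333]
```

View pics/s3.png

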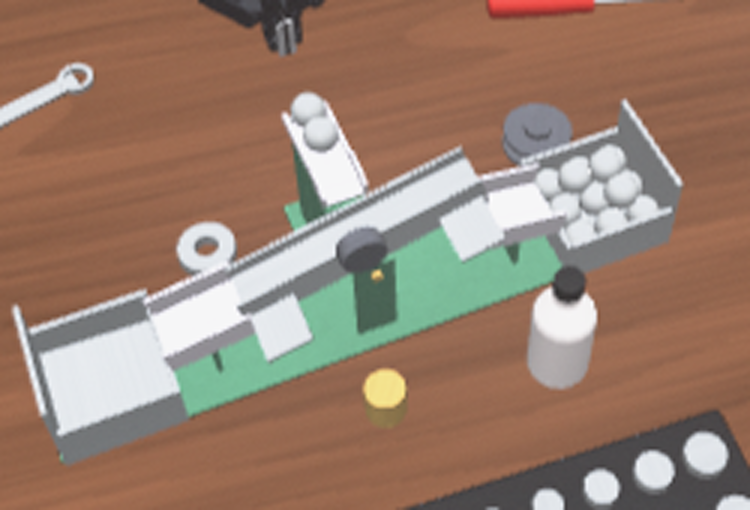

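The gate rests tipped right (left pad raised at (470,225), weight at (360,250)), with both balls still at (308,108) and (320,132). I'm lowering behind them.

```bash
python3 -m creep '[[[0,0.06,0],0,1],[[0.005,0.12,0],0,1],[[0.005,0.18,0],0,1],[[0.005,0.18,0],0,1],[[0.005,0.18,0],0,1]]'
python3 go.py -0.130 0 0.1195
python3 - <<'E'
from h import *
im,d=read_camera("scene");cv2.imwrite("pics/s4.png",cv2.resize(im[140:250,240:350],None,fx=5,fy=5,interpolation=cv2.INTER_CUBIC)[:,:,::-1])
E
```

```text
time: 5.6
position: [0.4339, -0.0402, 0.1341]
ee_rot: [0.464, -0.464, -0.533, 0.534]
force: [0.6, 0.0, -0.6]
gripper_width: -0.0004
t 5.6 pos [ 0.4339 -0.0402  0.1341] tgt [ 0.4542 -0.0373  0.1305] frac [ 0.     0.024 -0.136] turn -0.0002 down [-0.001 -0.    -1.   ] w -0.0004 F [ 0.62  0.02 -0.62]
sorter tip now -0.1504 -0.0 0.1231
```

View pics/s4.png

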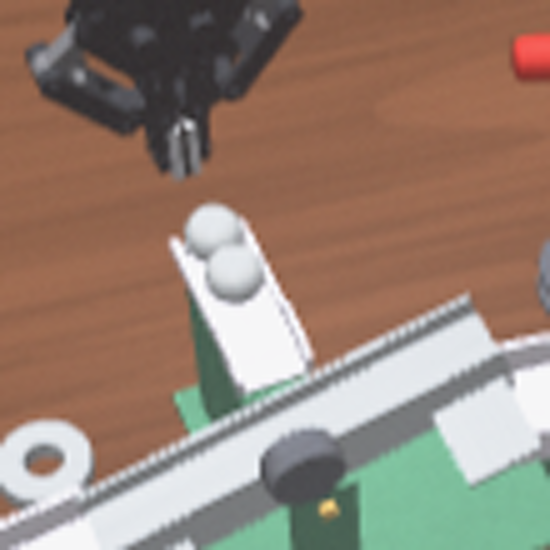

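```bash
python3 -m creep '[[[0,0.02,-0.03],0,1],[[0,0.02,-0.06],0,1],[[0,0.02,-0.09],0,1],[[0,0.02,-0.12],0,1],[[0,0.02,-0.14],0,1]]'
python3 -m creep '[[[0,0,-0.02],0,1],[[0,0,-0.04],0,1],[[0,0,-0.06],0,1],[[0,0,-0.08],0,1],[[0,0,-0.1],0,1]]'
python3 go.py -0.070 0 0.1195
python3 - <<'E'
from h import *
im,d=read_camera("scene");cv2.imwrite("pics/s5.png",cv2.resize(im[140:250,240:350],None,fx=5,fy=5,interpolation=cv2.INTER_CUBIC)[:,:,::-1])
E
```

```text
time: 6.15
position: [0.4553, -0.0372, 0.1313]
ee_rot: [0.464, -0.464, -0.534, 0.534]
force: [-0.1, -0.6, -0.2]
gripper_width: 0.0001
time: 6.65
position: [0.4699, -0.0351, 0.1313]
ee_rot: [0.464, -0.464, -0.534, 0.534]
force: [0.1, -1.2, 0.5]
gripper_width: -0.0003
t 6.65 pos [ 0.4699 -0.0351  0.1313] tgt [ 0.5136 -0.029   0.1305] frac [ 0.     0.005 -0.294] turn -0.0002 down [-0.  0. -1.] w -0.0003 F [ 0.08 -1.17  0.49]
sorter tip now -0.1141 -0.0 0.1203
```

View pics/s5.png

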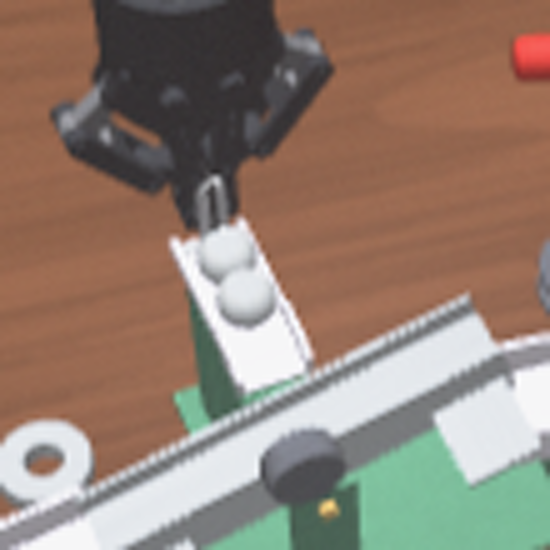

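```bash
python3 -m creep '[[[0,0,-0.02],0,1],[[0,0,-0.04],0,1],[[0,0,-0.06],0,1],[[0,0,-0.08],0,1],[[0,0,-0.1],0,1]]'
python3 -m creep '[[[0,0,-0.02],0,1],[[0,0,-0.04],0,1],[[0,0,-0.06],0,1],[[0,0,-0.08],0,1],[[0,0,-0.1],0,1]]'
python3 -m creep '[[[0,0,-0.02],0,1],[[0,0,-0.04],0,1],[[0,0,-0.06],0,1],[[0,0,-0.08],0,1],[[0,0,-0.09],0,1]]'
python3 go.py -0.070 0 0.1195
python3 - <<'E'
from h import *
im,d=read_camera("scene");cv2.imwrite("pics/s6.png",cv2.resize(im[150:320,180:430],None,fx=3,fy=3,interpolation=cv2.INTER_CUBIC)[:,:,::-1])
E
```

```text
time: 7.2
position: [0.4848, -0.0331, 0.1313]
ee_rot: [-0.464, 0.464, 0.534, -0.534]
force: [-0.5, 0.1, -0.6]
gripper_width: 0.0001
time: 7.7
position: [0.4996, -0.031, 0.1313]
ee_rot: [0.464, -0.464, -0.534, 0.534]
force: [-1.2, 0.9, -0.1]
gripper_width: -0.0004
time: 8.2
position: [0.5131, -0.0291, 0.1313]
ee_rot: [-0.464, 0.464, 0.534, -0.534]
force: [-0.0, -1.0, -0.5]
gripper_width: -0.0003
t 8.2 pos [ 0.5131 -0.0291  0.1313] tgt [ 0.5136 -0.029   0.1305] frac [ 0.     0.005 -0.003] turn -0.0002 down [ 0. -0. -1.] w -0.0003 F [-0.   -0.99 -0.49]
sorter tip now -0.0705 -0.0 0.1203
```

View pics/s6.png

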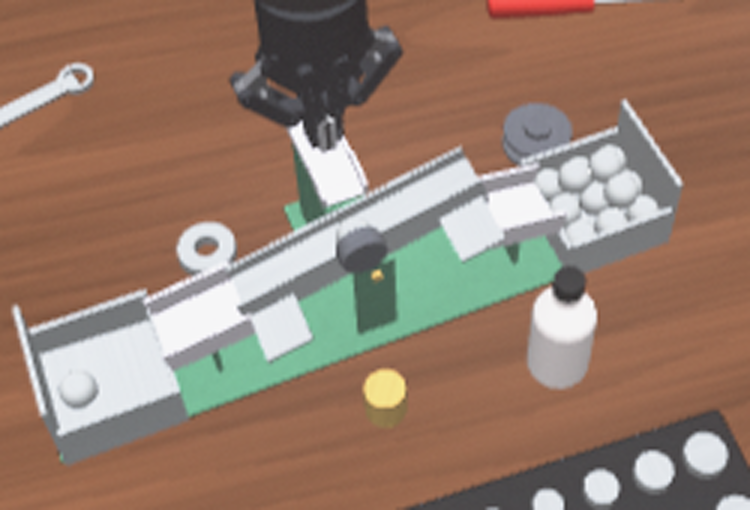

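One ball is in the right tray (78,388); the second isn't visible, probably hidden on the ramp or the gate. I'll back off, raise and look again.

```bash
python3 -m creep '[[[0,0,0.1],0,1],[[0,-0.02,0.2],0,1],[[0,-0.1,0.3],0,1],[[0,-0.3,0.45],0,1],[[0,-0.4,0.6],0,1]]'
python3 -m creep '[[[0,-0.1,0.1],0,1],[[0,-0.2,0.1],0,1],[[0,-0.2,0.1],0,1],[[0,-0.2,0.1],0,1],[[0,-0.2,0.1],0,1]]'
python3 - <<'E'
from h import *
im,d=read_camera("scene");a=cv2.resize(im[150:320,180:430],None,fx=3,fy=3,interpolation=cv2.INTER_CUBIC)
im,d=read_camera("top");np.savez("top7.npz",im=im,d=d);P=cloud("top",d)
print(P[158,329].round(4))
b=cv2.resize(im[120:230,250:480],(750,359)[:2],interpolation=cv2.INTER_CUBIC)
cv2.imwrite("pics/s7.png",cv2.resize(np.vstack([a,b]),(516,599))[:,:,::-1])
E
```

```text
time: 8.75
position: [0.4231, -0.0418, 0.1931]
ee_rot: [-0.464, 0.464, 0.534, -0.533]
force: [-0.1, 0.1, 1.0]
gripper_width: 0.0002
time: 9.25
position: [0.4083, -0.0438, 0.2207]
ee_rot: [0.464, -0.464, -0.533, 0.534]
force: [1.0, -0.1, -0.9]
gripper_width: 0.0001
[0.6097 0.0613 0.1139]
```

View pics/s7.png

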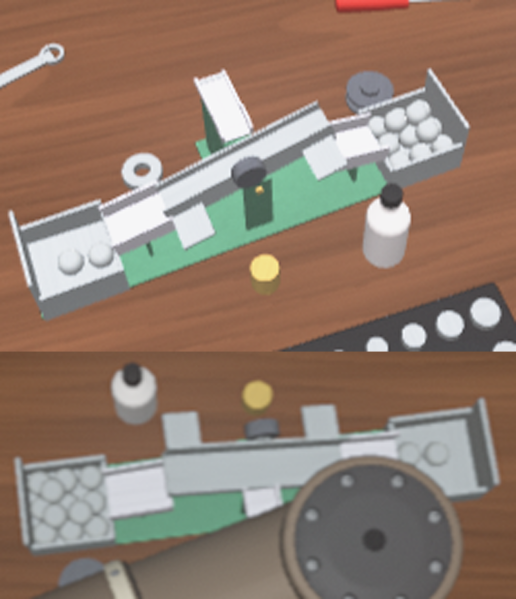

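Both balls are in the right tray (scene view: (70,262) and (101,253)) and the gate is still tipped right. I'll let them settle, check for motion and hand in.

```bash
python3 -m creep '[[[0,0,0],0,1],[[0,0,0],0,1],[[0,0,0],0,1],[[0,0,0],0,1],[[0,0,0],0,1]]'
python3 -m creep '[[[0,0,0],0,1],[[0,0,0],0,1],[[0,0,0],0,1],[[0,0,0],0,1],[[0,0,0],0,1]]' | head -2
python3 - <<'E'
from h import *
def sph():
    im,d=read_camera("scene");P=cloud("scene",d)
    ex=np.array([.990,.1395]);Q=P[...,:2]-[.5829,-.0192];sx=Q@ex;sy=Q@np.array([-.1395,.990])
    m=(sx>-.04)&(sx<.04)&(sy<-.165)&(sy>-.245)&(P[...,2]>.03)&(P[...,2]<.045)
    n,l,s,c=cv2.connectedComponentsWithStats(m.astype(np.uint8))
    return [(c[i].round(1),int(s[i,4]),P[l==i].mean(0).round(4)) for i in range(1,n) if s[i,4]>5]
print(sph());print(sph())
im,d=read_camera("top");P=cloud("top",d);print("padL",P[158,329].round(4),get_obs()["time"])
finish_job()
E
```

```text
time: 9.85
position: [0.4088, -0.0437, 0.2213]
ee_rot: [0.464, -0.464, -0.534, 0.534]
force: [-1.0, 0.1, 0.4]
gripper_width: -0.0003
time: 10.35
position: [0.4088, -0.0437, 0.2213]
[(array([228. , 272.1]), 80, array([ 0.6158, -0.1945,  0.0345])), (array([215.6, 275.2]), 96, array([ 0.6164, -0.222 ,  0.0352]))]
[(array([228. , 272.2]), 84, array([ 0.6157, -0.1946,  0.0339])), (array([215.5, 275.1]), 95, array([ 0.6162, -0.2221,  0.0352]))]
padL [0.6095 0.0613 0.1146] 10.5
the job is handed in; nothing more can be done
```

I pressed the right pad down with the closed fingertip until the gate rocked over its pivot. The scene camera then showed it resting tipped to the right with the arm clear. After that I pushed the rear ball slowly from behind, about 30 mm/s, until both balls had gone over the crest and down the right chute.

**Last checks, just before hand-in at 10.5 s:**
- **Balls:** both are in the right tray, side by side about 27 mm apart. Two readings taken back to back agree to about 0.2 mm sideways, so they are at rest.
- **Gate:** it is still tipped right, with the left pad raised at about 0.115 m.
- **Robot:** the gripper is clear of everything. The wrist force after each move stayed within about 1–1.5 N, which is sensor noise.
- **Loose things:** those I could see in the last scene picture look undisturbed. I judged that by eye and did not measure it.

No check failed. One spot reading of the right pad's height from the top camera, taken after tipping, came back empty, so I relied on the left pad and the pictures instead.

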